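# Push a pipette tip box round the glassware and seat it in its dock

### The job

Push the closed blue pipette tip box across the worktop, flat on the surface all the way: first sideways past the front of the brown bottle, then forward through the gap between the bottle and the conical flask and in between the two rails of the dock, without the box or the robot touching the bottle or the flask. How deep the sprung orange plate at the back of the dock is set is not known, so feel for it: push the box squarely against the plate, press it with about 10 newtons for a good second and never with more than 20, then ease off slowly so that the box does not spring away and is left in the dock with the plate still bearing on it.

Things in the scene. Friction and masses are not known exactly. Their poses are not given: they have to be found in the camera images.
- tip_box: Closed pipette tip box, blue lower half and clear lid over rows of pale tips; 92 mm (its x) by 128 mm (its y) by 46 mm high, too wide to grasp, edges rounded 4 mm; loose, 0.3 to 0.52 kg, slides on the worktop at roughly 1 to 4 N. Origin: centre of its underside. At yaw 0 its long vertical faces look to -x (towards the robot) and +x.
- dock: Dock fixed to the worktop; its +x is the way in, z up; turned up to 0.1 rad about z. Origin: on the worktop midway between the rails. Two aluminium rails 10 mm thick and 24 mm high along its x, inner faces at y = +-67 mm (the box has 3 mm play each side), straight from x = -50 to +107 mm; flared mouth from x = -94 (inner faces about +-78 mm) to -50 mm. No floor: the box slides on the worktop.
- dock_bar (a point): Middle of the fixed grey cross bar behind the plate, 112 mm along x from the dock's origin, 22 mm up, axes as the dock's; the bar is 44 mm high and 12 mm thick. In front of it an upright orange plate (100 mm wide, 3 to 33 mm high, springs 2000 N/m along x, no preload, 20 mm travel); its untouched face stands 46 to 86 mm before this point, where is unknown, so the box's origin is 92 to 132 mm before this point at first touch.
- amber_bottle: Obstacle: brown reagent bottle with red cap, 64 mm diameter, 130 mm high, standing fixed in front of the dock on its right (dock's -y) side. Must not be touched. Origin: centre of its underside.
- flask: Obstacle: conical flask with a yellowish filling, 64 mm diameter at the foot, 104 mm high, standing fixed in front of the dock on its left (dock's +y) side. Must not be touched. Origin: centre of its underside.

How it is judged:
By the outcome, as a careful person would: the job done as asked, in the order asked, and still so for the second after the job is handed in, with the robot touching nothing.
It also fails if it takes over 69 s, if anything falls off the work surface, if the arm or the gripper's body presses on something with over 40 N, if the wrist force passes 120 N, or if a joint passes its speed limit or range.

### The arm

A 6-joint arm with a two-finger parallel gripper is mounted at the origin on a cart in front of the work surface, level with it; the furniture and walls round the work are solid. World frame = base frame: x ahead of the robot, y to its left, z up, the work surface at z = 0. Lengths are in m, angles in rad, forces in N, time in s.
With the tool pointing down it reaches from about 0.325 to 0.85 m from the base axis. Payload 4.4 kg.
Tool frame: the origin (TCP) lies midway between the tips of the shut fingers; the grasp point (between the pads) lies ctrl.tcp_to_grasp behind it (ctrl.tcp_to_grasp is the distance from the TCP to the grasp point, in m); z points along the fingers, y is the line along which they close (so a half turn about z gives the same grasp; the last joint's range is limited). The gripper opens to 94 mm and grips with 3 to 60 N. Pads are 16 mm wide; open, the fingers measure 119 mm over their backs; the gripper's body (75 mm by 177 mm) begins 78 mm behind the grasp point.
Start: joints at [0.991, 0.207, 1.542, -0, 1.393, -0.15], TCP at [0.24, 0.523, 0.205] pointing down, gripper open.
Joint ranges: [-2.73, 2.73], [-0.86, 2.22], [0.23, 2.46], [-1.11, 4.25], [0.08, 2.63], [-2.82, 2.82]. Speed limits (rad/s): [2.79, 2.79, 3.14, 3.14, 3.14, 3.14].

### API

Orientations are given as a unit quaternion [w, x, y, z].
In Python, from station import status, camera, get_calibration, ctrl, find_in, cut_out gives the robot as it stands.
- The arm moves only by the tool play_rows, never from a script. Its argument "commands" is one flat list of numbers, 4 for each row, row after row: the shift along the tool's x, y, z in mm, then the turn about the tool's z in degrees. A call has exactly 5 rows; each row is the pose to reach, as a shift and turn from the pose commanded when the call began, along the tool's axes at that moment; what a row does not reach only later rows make up. A row lasts 1/10 s, in which the tool goes at most 50 mm and 8.59 degrees, less where a joint would pass 70% of its speed; a pose out of reach is approached as far as the arm can. A call with a gripper value outside its range is refused whole. "grip" is the opening, from 0 (shut) to 1 (fully open), set as the call begins (left out, the last holds). The fingers move at their own pace and stop on an object; "force" is the grip in N (left out, the last holds). Time passes only in rows, so rows that repeat a pose let the fingers close, or fill a call up. It gives the time, the measured TCP pose, the force, the opening and the grip force at its end, in the units of the state.
- status.observe(): the state, without advancing time (a new reading comes with each control period).
- camera(name): name is "side" or "top" or "wrist"; returns the picture (400x640x3 uint8, red, green, blue); there is no depth.
- get_calibration(name): a dict with "fov_y" (degrees; the focal length in pixels is half the picture's height over the tangent of half this angle, whatever the lens; pixels are square), "cx", "cy" (the principal point, pixels), "k1" (the pictures are not rectified: a ray, as slopes to the right and down, at radius r is drawn at 1 + k1 r^2 times it, then the intrinsics apply), "origin" and "orientation" of the camera in the world. Camera axes: x right, y up, looking along -z (the intrinsics and any distortion apply to the point x, -y, -z); pixel columns grow to the right and rows downward; lengths in m; the calibration is good to about 2 mm. A picture is of the moment at which its call begins: read the wrist's pose just before it. get_calibration takes no time and is no camera call; for the wrist camera it gives the pose at the moment of the call.
- ctrl.finish_job(): hands the job in; it is judged then, once.
Trained networks look in the newest picture that a camera, given by its name, has taken for a name from the list of things; names that differ only in an ending like _2 or _b are one class to them, and where a whole thing is asked for, a point or a joint stands for the part that bears it (a point fixed in the world has none). Each returns a list of dicts, best first, with "p" (0 to 1); they miss things now and then, are a little off and sometimes report something else, mostly with a low value. They report only what shows in the picture. A call takes as long as a camera call.
- find_in(target, camera): "extent" ([left, top, right, bottom] in pixels, round what is visible of it).
- cut_out(target, camera): "pixels" (400x640 bool, what is visible of it) and "extent" ([left, top, right, bottom] in pixels, round what is visible of it).
The state is a dict: "time": time; "q": joint angles; "joint_velocities": joint speeds; "tau": joint torques, N m; "eef_pos": TCP position; "orientation": TCP orientation; "ft_force": force on the tool from outside, world axes, zero at the start; "torque": the same for the moment, N m; "width": finger opening in m; "grip_force": force on a finger pad.
Only numpy, scipy, OpenCV 4.12 (cv2) and the standard library are available. Lean on these libraries where they do the work, as an engineer would, in place of code of your own. Each camera call takes 0.05 s, during which the arm holds its last target. There are 200 camera calls.

## Working session

There is one attempt and no reset: what is moved stays moved. The work goes in short steps, Python scripts to look and compute and a tool call to move; the robot and the scene stay as the last step left them, time stands still between calls to the robot, and variables do not carry over. Pictures are saved under pics/ and viewed, at most 10 in all, crops included, and the job is handed in when it is done.

Besides the shell and the picture viewer there is one more tool, called after "Emit:" as name(argument=value, ...) on one line, values as JSON. play_rows: Moves the arm, as the interface text tells. Its arguments: {"type":"object","properties":{"commands":{"type":"array","items":{"type":"number"}},"grip":{"type":"number"},"force":{"type":"number"}},"required":["commands"]}

```bash
mkdir -p pics; python3 - <<'E'
from station import *
import cv2, numpy as np
s=status.observe(); print(s); print(ctrl.tcp_to_grasp)
ims=[]
for n in ("top","side"):
    im=camera(n); cv2.imwrite(f"pics/{n}0.png",im[...,::-1]); print(n,get_calibration(n))
    for t in ("tip_box","dock","amber_bottle","flask"):
        r=cut_out(t,n)
        print(t,[(round(x["p"],2),x["extent"]) for x in r[:2]])
        if r: np.save(f"pics/{n}_{t}.npy",r[0]["pixels"])
E
```

```text
{'time': 0.0, 'q': array([ 9.90474867e-01,  2.07461829e-01,  1.54290790e+00, -2.16881047e-06,
        1.39350632e+00, -1.50523990e-01]), 'joint_velocities': array([-0.0008568 ,  0.00090096,  0.00047018, -0.00010267,  0.00054909,
       -0.00018299]), 'tau': array([ 3.34540337e-04, -3.70878267e+01, -2.81414312e+01,  6.97420654e-02,
        3.61099129e-02, -1.66378145e-04]), 'eef_pos': array([0.23917752, 0.5220207 , 0.20428892]), 'orientation': array([-4.06982765e-04,  2.13248166e-01,  9.76997398e-01, -1.06669726e-03]), 'ft_force': array([0.17310265, 0.95297999, 0.23035012]), 'torque': array([ 0.0483027 ,  0.05691229, -0.02631606]), 'grip_force': 0.0, 'width': 0.09395361954046162}
0.0188
top {'fov_y': 46.133508104740365, 'cx': 326.3129917867086, 'cy': 199.89027657491437, 'k1': -0.11669713449807947, 'origin': array([ 0.39894103, -0.21487823,  1.10718647]), 'orientation': array([ 0.70597865,  0.05341102, -0.06990094, -0.70274837])}
tip_box [(0.66, [346.7, 258.4, 412.7, 303.5])]
dock [(0.75, [273.7, 118.8, 347.8, 215.0])]
amber_bottle [(0.88, [355.6, 195.9, 388.3, 232.1])]
flask [(0.81, [240.6, 215.7, 264.8, 242.3])]
side {'fov_y': 43.3279907186239, 'cx': 304.8822754706466, 'cy': 205.20341961193097, 'k1': -0.14373952498989967, 'origin': array([0.83306284, 0.43941729, 0.81032557]), 'orientation': array([0.17327291, 0.06768158, 0.3668624 , 0.91148653])}
tip_box [(0.57, [321.0, 135.5, 383.7, 188.1])]
dock [(0.33, [320.3, 136.0, 379.1, 190.8])]
amber_bottle [(0.71, [280.6, 137.8, 305.6, 201.4])]
flask []
```

View pics/top0.png

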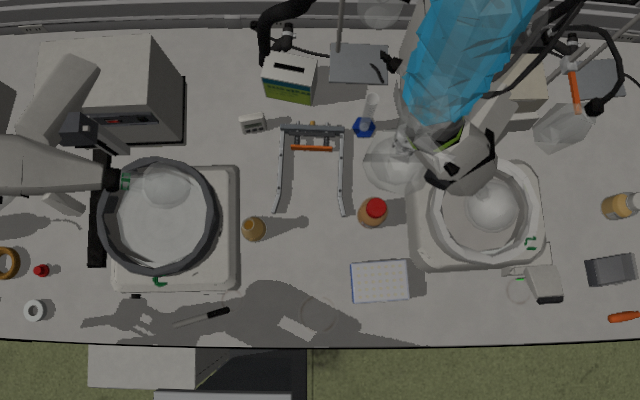

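View pics/side0.png

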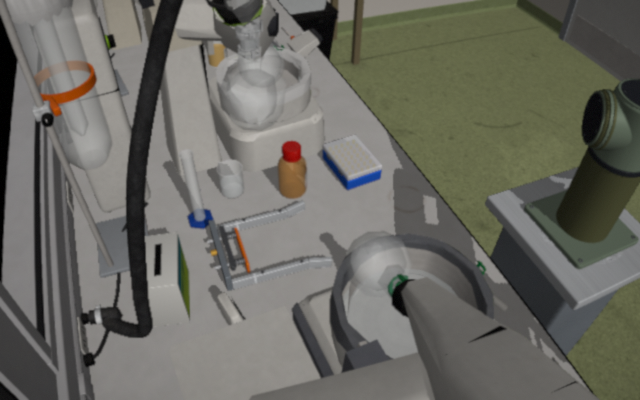

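```bash
cat > h.py <<'E'
import numpy as np, cv2
from scipy.spatial.transform import Rotation as R
from scipy.optimize import minimize
from station import *
def K(c):
    f=200/np.tan(np.radians(c["fov_y"]/2)); return np.array([[f,0,c["cx"]],[0,f,c["cy"]],[0,0,1.]]), np.array([c["k1"],0,0,0.])
def rot(c): w,x,y,z=c["orientation"]; return R.from_quat([x,y,z,w]).as_matrix()@np.diag([1,-1,-1])
def proj(c,P):
    k,d=K(c); M=rot(c).T; return cv2.projectPoints(np.asarray(P,float).reshape(-1,3),cv2.Rodrigues(M)[0],-M@c["origin"],k,d)[0].reshape(-1,2)
def back(c,uv,z):
    k,d=K(c); n=cv2.undistortPoints(np.asarray(uv,float).reshape(-1,1,2),k,d).reshape(-1,2)
    r=np.c_[n,np.ones(len(n))]@rot(c).T; o=c["origin"]; return o+r*((z-o[2])/r[:,2])[:,None]
def box_pts(p):
    a=p[2]; l=np.array([[sx*.046,sy*.064,z] for sx in(-1,1) for sy in(-1,1) for z in(0,.046)])
    return l@R.from_euler('z',a).as_matrix().T+[p[0],p[1],0]
def cyl(prof):
    t=np.linspace(0,2*np.pi,24,endpoint=False)
    return lambda p: np.concatenate([np.c_[r*np.cos(t)+p[0],r*np.sin(t)+p[1],0*t+z] for r,z in prof])
def hullmask(c,P,s=4):
    h=cv2.convexHull(proj(c,P).astype(np.float32)); m=np.zeros((400*s,640*s),np.uint8)
    cv2.fillConvexPoly(m,np.round((h+.5)*s-.5).astype(np.int32),255); return cv2.resize(m,(640,400),interpolation=cv2.INTER_AREA)/255.
def fit(model,masks,p0,step):
    cal={n:get_calibration(n) for n in masks}
    f=lambda p: sum(np.abs(hullmask(cal[n],model(p))-masks[n]).sum() for n in masks)
    s=np.vstack([p0]+[np.add(p0,np.eye(len(p0))[i]*step[i]) for i in range(len(p0))])
    r=minimize(f,p0,method="Nelder-Mead",options=dict(initial_simplex=s,xatol=2e-4,fatol=.3)); return r.x,r.fun
E
python3 - <<'E'
from h import *
L=lambda n,t: np.load(f"pics/{n}_{t}.npy").astype(float)
c=get_calibration("top")
print(back(c,[[379,281]],.046),back(c,[[376,207]],.13),back(c,[[253,229]],.05))
p0=back(c,[[379,281]],.046)[0]
for ns in (["top"],["side"],["top","side"]):
    print(ns,"box",fit(box_pts,{n:L(n,"tip_box") for n in ns},[p0[0],p0[1],0.],[.01,.01,.1]))
b0=back(c,[[376,207]],.13)[0]
bm=cyl([(.032,0),(.032,.085),(.015,.105),(.015,.13)])
for ns in (["top"],["side"],["top","side"]): print(ns,"bottle",fit(bm,{n:L(n,"amber_bottle") for n in ns},b0[:2],[.01,.01]))
f0=back(c,[[253,229]],.03)[0]
print("flask",fit(cyl([(.032,0),(.032,.005),(.012,.07),(.012,.104)]),{"top":L("top","flask")},f0[:2],[.01,.01]))
# context points on worktop
for q in ([408,268],[545,265],[238,290],[418,285],[110,290]): print(q,back(c,[q],0)[0])
im=cv2.imread("pics/top0.png")[110:250,230:420]; cv2.imwrite("pics/dock.png",cv2.resize(im,None,fx=4.2,fy=4.2,interpolation=cv2.INTER_CUBIC))
E
```

```text
[[ 0.40221296 -0.35821175  0.046     ]] [[ 0.55683961 -0.34274057  0.13      ]] [[ 0.5175995  -0.07377954  0.05      ]]
['top'] box (array([ 0.4028532 , -0.36147219,  0.06985899]), np.float64(98.89411764705883))
['side'] box (array([ 0.40502259, -0.36015313,  0.04163509]), np.float64(127.66274509803922))
['top', 'side'] box (array([ 0.40347963, -0.36100715,  0.0831545 ]), np.float64(263.6156862745098))
['top'] bottle (array([ 0.55758594, -0.34413513]), np.float64(36.5843137254902))
['side'] bottle (array([ 0.5594067 , -0.34404556]), np.float64(93.8156862745098))
['top', 'side'] bottle (array([ 0.55877016, -0.34449791]), np.float64(141.9921568627451))
flask (array([ 0.52385367, -0.06675539]), np.float64(41.780392156862746))
[408, 268] [ 0.43254012 -0.43366232  0.        ]
[545, 265] [ 0.43703552 -0.77324371  0.        ]
[238, 290] [ 0.38021986 -0.03568333  0.        ]
[418, 285] [ 0.39268443 -0.45660757  0.        ]
[110, 290] [0.37485588 0.26987606 0.        ]
```

View pics/dock.png

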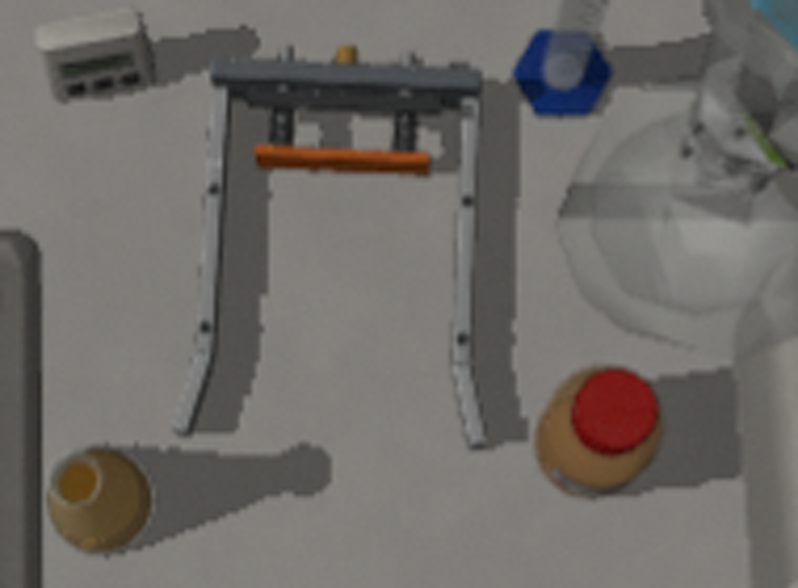

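```bash
cat >> h.py <<'E'
def dock_pieces(p):
    x,y,a,d=p
    def prism(poly,z0,z1): return np.array([[u,v,z] for u,v in poly for z in(z0,z1)])
    P=[]
    for s in(1,-1):
        P.append(prism([(-.05,s*.067),(.107,s*.067),(.107,s*.077),(-.05,s*.077)],0,.024))
        P.append(prism([(-.05,s*.067),(-.05,s*.077),(-.094,s*.088),(-.094,s*.078)],0,.024))
    P.append(prism([(.106,-.077),(.118,-.077),(.118,.077),(.106,.077)],0,.044))
    P.append(prism([(.112-d,-.05),(.118-d,-.05),(.118-d,.05),(.112-d,.05)],.003,.033))
    M=R.from_euler('z',a).as_matrix().T
    return [q@M+[x,y,0] for q in P]
def union(c,Ps): return np.max([hullmask(c,q) for q in Ps],0)
E
python3 - <<'E'
from h import *
m=np.load("pics/top_dock.npy").astype(float); c=get_calibration("top")
u=((227+455)/2/4.2+230-6/4.2,210/4.2+110); o=back(c,[u],.024)[0]; print(o)
f=lambda p: np.abs(union(c,dock_pieces(p))-m).sum()
p0=np.array([.60,o[1],0.05,.06]); 
best=None
for x in(.62,.64,.66,.68):
    p0[0]=x; s=np.vstack([p0]+[p0+np.eye(4)[i]*[.015,.01,.05,.015][i] for i in range(4)])
    r=minimize(f,p0,method="Nelder-Mead",options=dict(initial_simplex=s,xatol=2e-4,fatol=.3)); print(r.x.round(4),r.fun,m.sum())
    if best is None or r.fun<best.fun: best=r
p=best.x
im=cv2.imread("pics/top0.png"); big=cv2.resize(im[110:310,230:420],None,fx=3,fy=3,interpolation=cv2.INTER_CUBIC)
def draw(Ps,col):
    for q in Ps:
        h=cv2.convexHull(((proj(c,q)-[230,110]+.5)*3-.5).astype(np.float32)); cv2.polylines(big,[np.round(h).astype(np.int32)],True,col,1)
draw(dock_pieces(p),(0,255,0))
draw([box_pts([.4029,-.3615,.07])],(0,0,255))
draw([cyl([(.032,0),(.032,.085),(.015,.105),(.015,.13)])([.558,-.344])],(255,255,0))
draw([cyl([(.032,0),(.032,.005),(.012,.07),(.012,.104)])([.5239,-.0668])],(255,255,0))
cv2.imwrite("pics/ov.png",big)
E
```

```text
[ 0.68620592 -0.20037609  0.024     ]
[ 0.649  -0.2008 -0.0406  0.0438] 376.1176470588235 1870.0
[ 0.6491 -0.2008 -0.0371  0.0769] 797.7254901960785 1870.0
[ 0.6488 -0.2011 -0.0347  0.0802] 798.3607843137255 1870.0
[ 0.6485 -0.2011 -0.0346  0.0431] 381.4392156862745 1870.0
```

View pics/ov.png

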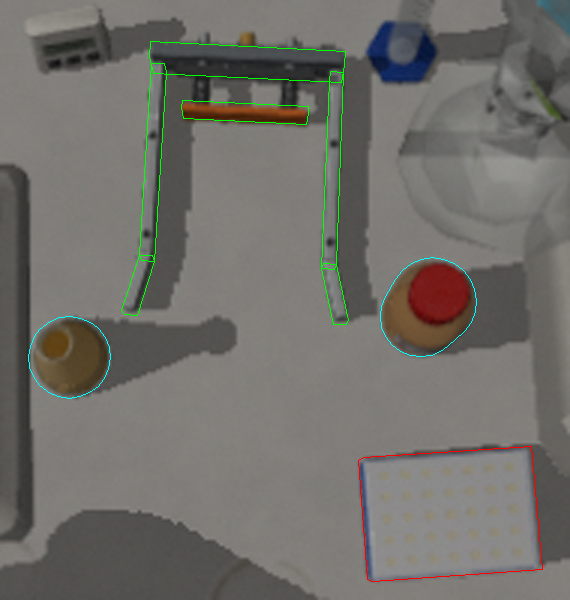

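```bash
python3 - <<'E'
from h import *
a=cv2.imread("pics/side0.png")[40:210,190:400]; b=cv2.imread("pics/top0.png")[150:310,330:560]
a=cv2.resize(a,(395,320),interpolation=cv2.INTER_CUBIC); b=cv2.resize(b,(400,278),interpolation=cv2.INTER_CUBIC)
o=np.zeros((320,795,3),np.uint8); o[:,:395]=a; o[:278,395:]=b; cv2.imwrite("pics/bath.png",o)
E
```

```text
(no output)
```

View pics/bath.png

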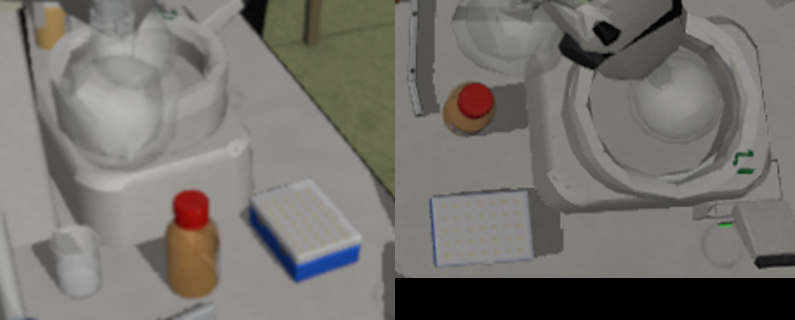

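```bash
python3 - <<'E'
from h import *
t,s=get_calibration("top"),get_calibration("side")
for z in np.arange(0,.16,.02): print(round(z,2),back(t,[[413,270],[431,222],[487,268]],z)[:,:2].round(3).tolist(),back(s,[[323,120],[323,137],[311,85]],z)[:,:2].round(3).tolist())
E
```

```text
0.0 [[0.428, -0.445], [0.542, -0.492], [0.431, -0.626]] [[0.391, -0.561], [0.42, -0.494], [0.357, -0.732]]
0.02 [[0.427, -0.441], [0.54, -0.487], [0.431, -0.618]] [[0.402, -0.537], [0.43, -0.471], [0.369, -0.703]]
0.04 [[0.427, -0.437], [0.537, -0.482], [0.43, -0.611]] [[0.413, -0.512], [0.44, -0.448], [0.381, -0.674]]
0.06 [[0.426, -0.433], [0.534, -0.477], [0.43, -0.603]] [[0.424, -0.487], [0.45, -0.425], [0.392, -0.645]]
0.08 [[0.426, -0.429], [0.532, -0.472], [0.429, -0.596]] [[0.435, -0.463], [0.46, -0.402], [0.404, -0.616]]
0.1 [[0.425, -0.425], [0.529, -0.467], [0.429, -0.588]] [[0.446, -0.438], [0.471, -0.379], [0.416, -0.587]]
0.12 [[0.425, -0.42], [0.527, -0.462], [0.428, -0.581]] [[0.457, -0.413], [0.481, -0.356], [0.428, -0.558]]
0.14 [[0.424, -0.416], [0.524, -0.457], [0.427, -0.574]] [[0.468, -0.388], [0.491, -0.333], [0.439, -0.53]]
```

```bash
cat >> h.py <<'E'
def tool_angle(o): w,x,y,z=o; v=R.from_quat([x,y,z,w]).apply([0,1,0]); return np.degrees(np.arctan2(v[1],v[0]))
def plan(path,start=None,vmax=45,amax=8.):
    """world waypoints (x,y,z,toolY deg) -> rows; each call's 5 rows in that call's tool axes"""
    s=status.observe(); p=np.r_[s["eef_pos"],tool_angle(s["orientation"])] if start is None else np.array(start,float)
    pts=[]; c=p
    for t in path:
        t=np.array(t,float); n=int(np.ceil(max(np.linalg.norm((t-c)[:3])*1000/vmax,abs(t[3]-c[3])/amax,1)))
        pts+=[c+(t-c)*i/n for i in range(1,n+1)]; c=t
    while len(pts)%5: pts.append(c)
    b=p
    for i in range(0,len(pts),5):
        a=np.radians(b[3]); ty=np.array([np.cos(a),np.sin(a)]); tx=np.array([-ty[1],ty[0]])
        print([[int(round(v)) if j<3 else round(float(v),1) for j,v in enumerate([1000*(q-b)[:2]@tx,1000*(q-b)[:2]@ty,-1000*(q-b)[2],-(q-b)[3]])] for q in pts[i:i+5]]); b=pts[i+4]
E
python3 - <<'E'
from h import *
print({k:get_calibration("wrist")[k].round(3) for k in("origin","orientation")})
plan([(.38,0,.22,30),(.385,-.445,.2,4)])
E
```

```text
{'origin': array([0.175, 0.552, 0.385]), 'orientation': array([ 0.835, -0.106, -0.068,  0.536])}
[[-27, -32, -1, 2.7], [-53, -64, -2, 5.4], [-80, -96, -3, 8.2], [-106, -128, -4, 10.9], [-133, -160, -6, 13.6]]
[[-33, -25, -1, 2.7], [-67, -50, -2, 5.4], [-100, -75, -3, 8.2], [-133, -100, -4, 10.9], [-167, -124, -6, 13.6]]
[[-38, -16, -1, 2.7], [-77, -33, -2, 5.4], [-115, -49, -3, 8.2], [-150, -76, -1, 10.8], [-185, -103, 1, 13.4]]
[[-41, -18, 2, 2.6], [-81, -36, 4, 5.2], [-122, -55, 6, 7.8], [-162, -73, 8, 10.4], [-203, -91, 10, 13.0]]
[[-44, -9, 2, 2.6], [-87, -17, 4, 5.2], [-131, -26, 6, 7.8], [-131, -26, 6, 7.8], [-131, -26, 6, 7.8]]
```

Emit:
play_rows(commands=[-27, -32, -1, 2.7, -53, -64, -2, 5.4, -80, -96, -3, 8.2, -106, -128, -4, 10.9, -133, -160, -6, 13.6], grip=0.43)

```text
time: 1.0
eef_pos: [0.2939, 0.3204, 0.2115]
orientation: [0.0, 0.328, 0.945, 0.0]
ft_force: [0.5, -0.1, 0.3]
width: 0.0576
grip_force: 0.0
```

Emit:
play_rows(commands=[-33, -25, -1, 2.7, -67, -50, -2, 5.4, -100, -75, -3, 8.2, -133, -100, -4, 10.9, -167, -124, -6, 13.6])

```text
time: 1.5
eef_pos: [0.3483, 0.1196, 0.2177]
orientation: [0.0, 0.438, 0.899, 0.0]
ft_force: [0.5, 1.2, -0.1]
width: 0.0402
grip_force: 0.0
```

Emit:
play_rows(commands=[-38, -16, -1, 2.7, -77, -33, -2, 5.4, -115, -49, -3, 8.2, -150, -76, -1, 10.8, -185, -103, 1, 13.4])

```text
time: 2.0
eef_pos: [0.3818, -0.0899, 0.2169]
orientation: [0.001, 0.54, 0.842, 0.0]
ft_force: [0.3, -0.8, 0.1]
width: 0.0403
grip_force: 0.0
```

Emit:
play_rows(commands=[-41, -18, 2, 2.6, -81, -36, 4, 5.2, -122, -55, 6, 7.8, -162, -73, 8, 10.4, -203, -91, 10, 13])

```text
time: 2.5
eef_pos: [0.3838, -0.3124, 0.2066]
orientation: [0.0, 0.632, 0.775, 0.0]
ft_force: [0.1, -0.7, 0.7]
width: 0.0405
grip_force: 0.0
```

Emit:
play_rows(commands=[-44, -9, 2, 2.6, -87, -17, 4, 5.2, -131, -26, 6, 7.8, -131, -26, 6, 7.8, -131, -26, 6, 7.8])

```text
time: 3.0
eef_pos: [0.385, -0.4443, 0.1997]
orientation: [-0.001, 0.683, 0.731, 0.0]
ft_force: [-0.1, 1.1, -0.6]
width: 0.0405
grip_force: 0.0
```

Emit:
play_rows(commands=[0, 0, 35, 0, 0, 0, 65, 0, 0, 0, 95, 0, 0, 0, 120, 0, 0, 0, 140, 0])

```text
time: 3.5
eef_pos: [0.3854, -0.4413, 0.0593]
orientation: [-0.001, 0.681, 0.732, 0.0]
ft_force: [-0.3, -0.1, 0.4]
width: 0.0406
grip_force: 0.0
```

```bash
python3 - <<'E'
from h import *
im=camera("wrist"); cv2.imwrite("pics/w1.png",im[...,::-1]); s=status.observe(); print(s["eef_pos"],s["ft_force"])
c=get_calibration("wrist"); r=cut_out("tip_box","wrist")
if r:
    m=r[0]["pixels"]; print(r[0]["p"],r[0]["extent"],fit(box_pts,{"wrist":m.astype(float)},[.403,-.361,.07],[.01,.01,.05]))
E
```

```text
[ 0.38395705 -0.43922294  0.05603047] [-0.42624617  0.86246359 -1.54215565]
0.71 [287.6, 1.3, 445.3, 204.2] (array([ 0.40341592, -0.35721394,  0.07202236]), np.float64(857.6666666666666))
```

View pics/w1.png

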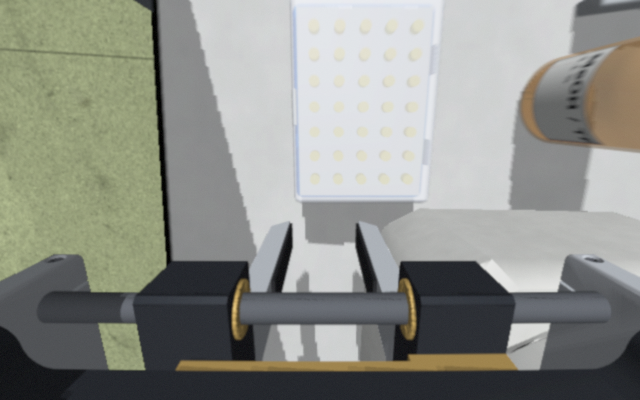

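Emit:
play_rows(commands=[0, 0, 0, 0, 0, 0, 0, 0, 0, 0, 0, 0, 0, 0, 0, 0, 0, 0, 0, 0])

```text
time: 4.1
eef_pos: [0.3857, -0.4444, 0.0613]
orientation: [0.001, 0.682, 0.731, -0.0]
ft_force: [0.4, -0.3, -0.3]
width: 0.0404
grip_force: 0.0
```

```bash
python3 - <<'E'
from h import *
s=status.observe(); print(s["eef_pos"],s["ft_force"],s["torque"],s["q"],tool_angle(s["orientation"]))
E
```

```text
[ 0.38566891 -0.44443515  0.06125687] [ 0.37311102 -0.31948576 -0.31952875] [0.01282642 0.02978982 0.00445169] [-1.00311460e+00  3.87324820e-01  1.63069265e+00  4.30422857e-05
  1.12222594e+00 -1.07247150e+00] 3.972811992554893
```

Emit:
play_rows(commands=[0, 0, 10, 0, 0, 0, 20, 0, 0, 0, 30, 0, 0, 0, 38, 0, 0, 0, 41, 0])

```text
time: 4.6
eef_pos: [0.3846, -0.4429, 0.0175]
orientation: [-0.002, 0.682, 0.731, 0.0]
ft_force: [-0.1, 0.5, -0.6]
width: 0.0403
grip_force: 0.0
```

```bash
python3 - <<'E'
from h import *
plan([(.3843,-.434,.02,4),(.378,-.35,.02,2.5),(.3733,-.263,.02,-2.2)],start=(.385,-.4445,.02,4),vmax=12)
E
```

```text
[[11, 0, 0, -0.0], [21, 0, 0, 0.2], [32, 0, 0, 0.4], [42, 0, 0, 0.6], [53, 0, 0, 0.8]]
[[11, 0, 0, 0.2], [21, 0, 0, 0.4], [32, -1, 0, 0.6], [42, -1, 0, 0.8], [53, -1, 0, 1.3]]
[[11, 0, 0, 0.6], [22, 0, 0, 1.2], [33, -1, 0, 1.8], [44, -1, 0, 2.4], [54, -1, 0, 2.9]]
[[11, -1, 0, 0.6], [22, -2, 0, 1.2], [22, -2, 0, 1.2], [22, -2, 0, 1.2], [22, -2, 0, 1.2]]
```

Emit:
play_rows(commands=[8, 0, 0, 0, 16, 0, 0, 0, 28, 0, 0, 0.2, 40, 0, 0, 0.5, 53, 0, 0, 0.8])

```text
time: 5.1
eef_pos: [0.3819, -0.3904, 0.0201]
orientation: [0.001, 0.687, 0.726, -0.0]
ft_force: [0.5, -1.3, 0.4]
width: 0.0403
grip_force: 1.0
```

Emit:
play_rows(commands=[11, 0, 0, 0.2, 21, 0, 0, 0.4, 32, -1, 0, 0.6, 42, -1, 0, 0.8, 53, -1, 0, 1.3])

```text
time: 5.6
eef_pos: [0.3781, -0.3382, 0.0199]
orientation: [0.001, 0.696, 0.718, -0.0]
ft_force: [0.2, -2.8, 2.8]
width: 0.0402
grip_force: 1.6
```

```bash
cat >> h.py <<'E'
def look(target="tip_box",model=box_pts,p0=(.4,-.26,.05),cams=("wrist","top")):
    s=status.observe(); print("tcp",s["eef_pos"].round(4),round(tool_angle(s["orientation"]),1),"F",s["ft_force"].round(1),"t",s["time"])
    for n in cams:
        camera(n); r=cut_out(target,n)
        if r: x,f=fit(model,{n:r[0]["pixels"].astype(float)},list(p0),[.01,.01,.05][:len(p0)]); print(n,round(r[0]["p"],2),np.round(x,4),round(f),"of",r[0]["pixels"].sum())
E
python3 -c "
from h import *
look()"
```

```text
tcp [ 0.3781 -0.3382  0.0199] 1.8 F [ 0.2 -2.8  2.8] t 5.6
wrist 0.67 [ 0.3993 -0.2603  0.0343] 1230 of 42157
top 0.82 [ 0.3992 -0.2562  0.036 ] 670 of 1716
```

Emit:
play_rows(commands=[10, 0, 0, 0.6, 20, 0, 0, 1.2, 30, -1, 0, 1.8, 40, -1, 0, 2.4, 50, -1, 0, 2.9])

```text
time: 6.3
eef_pos: [0.3749, -0.2872, 0.0193]
orientation: [-0.0, 0.714, 0.7, 0.0]
ft_force: [-0.1, -1.7, -1.1]
width: 0.0405
grip_force: 0.8
```

Emit:
play_rows(commands=[6, 0, 0, 0.4, 11, 0, 0, 0.8, 15, 0, 0, 1.1, 18, 0, 0, 1.2, 20, 0, 0, 1.2])

```text
time: 6.8
eef_pos: [0.3755, -0.2682, 0.0194]
orientation: [-0.0, 0.721, 0.693, -0.0]
ft_force: [0.3, -1.8, -1.3]
width: 0.0408
grip_force: 0.7
```

```bash
python3 -c "
from h import *
look(p0=(.4,-.192,-.03))"
```

```text
tcp [ 0.3755 -0.2682  0.0194] -2.2 F [ 0.3 -1.8 -1.3] t 6.8
wrist 0.76 [ 0.4019 -0.1943  0.0109] 1261 of 42069
top 0.79 [ 0.4003 -0.1835 -0.0102] 948 of 1462
```

Emit:
play_rows(commands=[3, 0, 0, 0, 3, 0, 0, 0, -10, 0, 0, 0, -25, 0, 0, 0, -25, 0, -30, 0], grip=0.43)

```text
time: 7.5
eef_pos: [0.3722, -0.2933, 0.0467]
orientation: [-0.004, 0.721, 0.693, -0.0]
ft_force: [0.3, 0.9, 0.0]
width: 0.0408
grip_force: 0.0
```

```bash
python3 -c "
from h import *
look(p0=(.4,-.192,-.03),cams=('wrist',))
plan([(.36,-.29,.12,-15),(.33,-.189,.12,-92.2),(.33,-.189,.05,-92.2)])"
```

```text
tcp [ 0.3722 -0.2933  0.0467] -2.3 F [0.3 0.9 0. ] t 7.5
wrist 0.26 [ 0.4033 -0.0687 -0.28  ] 4036 of 4036
[[3, -8, -34, 6.3], [7, -17, -68, 12.7], [17, -20, -68, 20.4], [27, -24, -68, 28.1], [37, -27, -68, 35.9]]
[[6, -9, 0, 7.7], [12, -17, 0, 15.4], [18, -26, 0, 23.2], [24, -34, 0, 30.9], [30, -43, 0, 38.6]]
[[-1, -11, 0, 7.7], [-1, -21, 0, 15.4], [-1, -21, 35, 15.4], [-1, -21, 70, 15.4], [-1, -21, 70, 15.4]]
```

Emit:
play_rows(commands=[3, -8, -34, 6.3, 7, -17, -68, 12.7, 17, -20, -68, 20.4, 27, -24, -68, 28.1, 37, -27, -68, 35.9], grip=0.74)

```text
time: 8.1
eef_pos: [0.3488, -0.2557, 0.1174]
orientation: [0.0, 0.901, 0.434, 0.0]
ft_force: [-0.6, -0.7, -0.1]
width: 0.0695
grip_force: 0.0
```

Emit:
play_rows(commands=[6, -9, 0, 7.7, 12, -17, 0, 15.4, 18, -26, 0, 23.2, 24, -34, 0, 30.9, 30, -43, 0, 38.6])

```text
time: 8.6
eef_pos: [0.3335, -0.2053, 0.117]
orientation: [-0.0, 0.994, 0.113, -0.0]
ft_force: [-0.4, -0.5, 0.6]
width: 0.0694
grip_force: 0.0
```

Emit:
play_rows(commands=[-1, -11, 0, 7.7, -1, -21, 0, 15.4, -1, -21, 0, 15.4, -1, -21, 0, 15.4, -1, -21, 0, 15.4])

```text
time: 9.1
eef_pos: [0.3281, -0.1856, 0.1175]
orientation: [0.0, 1.0, -0.018, 0.0]
ft_force: [-0.1, 0.6, -1.0]
width: 0.0696
grip_force: 0.0
```

```bash
python3 -c "
from h import *
look(p0=(.4,-.192,-.03))
cv2.imwrite('pics/w2.png',camera('wrist')[...,::-1])
print(get_calibration('wrist')['origin'])"
```

```text
tcp [ 0.3281 -0.1856  0.1175] -92.0 F [-0.1  0.6 -1. ] t 9.1
wrist 0.8 [ 0.403  -0.1933 -0.0102] 538 of 17888
top 0.61 [ 0.4    -0.1944 -0.0191] 306 of 2140
[ 0.40067708 -0.18860924  0.29661556]
```

View pics/w2.png

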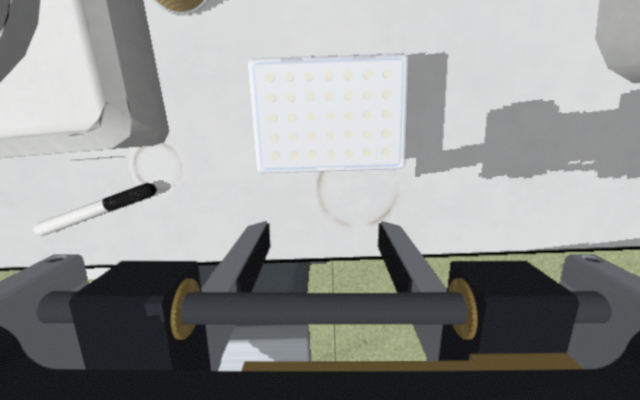

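Emit:
play_rows(commands=[0, -1, 30, 0.2, 0, -1, 60, 0.2, 0, -1, 85, 0.2, 0, -1, 95, 0.2, 0, -1, 97, 0.2])

```text
time: 9.85
eef_pos: [0.3271, -0.1832, 0.0195]
orientation: [-0.001, 1.0, -0.02, -0.001]
ft_force: [0.3, -0.0, 0.3]
width: 0.0695
grip_force: 0.0
```

Emit:
play_rows(commands=[10, 0, 0, 0, 18, 0, 0, 0, 28, 0, 0, 0, 40, 0, 0, 0, 52, 0, 0, 0])

```text
time: 10.35
eef_pos: [0.3811, -0.1863, 0.0209]
orientation: [0.0, 1.0, -0.02, 0.0]
ft_force: [-2.6, 0.7, 2.2]
width: 0.0693
grip_force: 1.5
```

Emit:
play_rows(commands=[12, 0, 0, 0, 24, 0, 0, 0, 36, 0, 0, 0, 46, 0, 0, 0, 52, 0, 0, 0])

```text
time: 10.85
eef_pos: [0.433, -0.1882, 0.0204]
orientation: [0.0, 1.0, -0.02, 0.0]
ft_force: [-2.9, -0.3, 2.5]
width: 0.0697
grip_force: 1.5
```

```bash
python3 -c "
from h import *
look(p0=(.49,-.195,-.038))
a=-.038
s=status.observe(); d=s['eef_pos'][:2]-[.649,-.201]; print('tcp in dock',d@[np.cos(a),np.sin(a)],d@[-np.sin(a),np.cos(a)])"
```

```text
tcp [ 0.433  -0.1882  0.0204] -92.3 F [-2.9 -0.3  2.5] t 10.85
wrist 0.7 [ 0.4891 -0.1976 -0.0365] 1761 of 43085
top 0.77 [ 0.5024 -0.222  -0.0059] 1533 of 824
tcp in dock -0.21694518656947467 0.004518729272022168
```

Emit:
play_rows(commands=[10, -1, 0, 0, 20, -1, 0, 0, 30, -2, 0, 0, 40, -3, 0, 0, 50, -3, 0, 0])

```text
time: 11.55
eef_pos: [0.4828, -0.187, 0.0203]
orientation: [-0.0, 1.0, -0.02, -0.0]
ft_force: [-1.3, 0.5, -0.5]
width: 0.0694
grip_force: 0.9
```

```bash
python3 -c "
from h import *
look(p0=(.54,-.197,-.038),cams=('wrist',))
look('dock',lambda p:np.concatenate(dock_pieces([p[0],p[1],p[2],.046])),(.649,-.201,-.038),cams=())
im=camera('wrist'); c=get_calibration('wrist')
big=im[...,::-1].copy()
for q in dock_pieces([.649,-.201,-.038,.046]):
    cv2.polylines(big,[np.round(cv2.convexHull(proj(c,q).astype(np.float32))).astype(np.int32)],True,(0,255,0),1)
cv2.imwrite('pics/w3.png',big)"
```

```text
tcp [ 0.4828 -0.187   0.0203] -92.3 F [-1.3  0.5 -0.5] t 11.55
wrist 0.6 [ 0.54   -0.1975 -0.0341] 1511 of 43097
tcp [ 0.4844 -0.1877  0.0209] -92.3 F [ 0.3 -0.3 -0.1] t 11.65
```

View pics/w3.png

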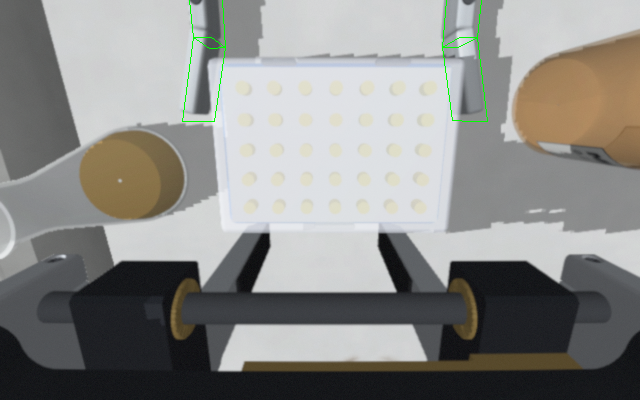

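Emit:
play_rows(commands=[10, 0, 0, 0, 20, 0, 0, 0, 30, 0, 0, 0, 40, 0, 0, 0, 48, 0, 0, 0])

```text
time: 12.2
eef_pos: [0.5309, -0.1892, 0.0204]
orientation: [0.0, 1.0, -0.02, 0.0]
ft_force: [-2.7, -0.2, 0.9]
width: 0.0697
grip_force: 1.0
```

Emit:
play_rows(commands=[8, 0, 0, 0, 16, 0, 0, 0, 24, 0, 0, 0, 32, 0, 0, 0, 38, 0, 0, 0])

```text
time: 12.7
eef_pos: [0.5686, -0.1907, 0.0205]
orientation: [0.0, 1.0, -0.02, 0.0]
ft_force: [-2.1, -0.4, 0.6]
width: 0.0695
grip_force: 1.1
```

```bash
python3 -c "
from h import *
look(p0=(.625,-.2,-.038),cams=('wrist',))"
```

```text
tcp [ 0.5686 -0.1907  0.0205] -92.3 F [-2.1 -0.4  0.6] t 12.7
wrist 0.78 [ 0.6249 -0.2006 -0.0437] 1883 of 42794
```

Emit:
play_rows(commands=[2, 0, 0, 0, 4, 0, 0, 0, 6, 0, 0, 0, 8, 0, 0, 0, 9, 0, 0, 0])

```text
time: 13.3
eef_pos: [0.5769, -0.1911, 0.0205]
orientation: [0.0, 1.0, -0.02, -0.0]
ft_force: [-1.7, 0.0, 1.7]
width: 0.0695
grip_force: 1.5
```

Emit:
play_rows(commands=[2, 0, 0, 0, 4, 0, 0, 0, 6, 0, 0, 0, 8, 0, 0, 0, 9, 0, 0, 0])

```text
time: 13.8
eef_pos: [0.5861, -0.1914, 0.0204]
orientation: [0.0, 1.0, -0.02, 0.0]
ft_force: [-3.6, -0.0, 2.7]
width: 0.0691
grip_force: 1.5
```

Emit:
play_rows(commands=[2, 0, 0, 0, 4, 0, 0, 0, 6, 0, 0, 0, 7, 0, 0, 0, 8, 0, 0, 0])

```text
time: 14.3
eef_pos: [0.5939, -0.1917, 0.0204]
orientation: [-0.0, 1.0, -0.02, -0.0]
ft_force: [-2.2, 0.3, 1.6]
width: 0.0696
grip_force: 1.3
```

Emit:
play_rows(commands=[2, 0, 0, 0, 3, 0, 0, 0, 4, 0, 0, 0, 5, 0, 0, 0, 6, 0, 0, 0])

```text
time: 14.8
eef_pos: [0.5999, -0.1919, 0.0204]
orientation: [-0.0, 1.0, -0.02, 0.0]
ft_force: [-2.8, 0.5, 0.2]
width: 0.0696
grip_force: 1.1
```

Emit:
play_rows(commands=[1, 0, 0, 0, 2, 0, 0, 0, 3, 0, 0, 0, 4, 0, 0, 0, 5, 0, 0, 0])

```text
time: 15.3
eef_pos: [0.6049, -0.1922, 0.0204]
orientation: [-0.0, 1.0, -0.02, 0.0]
ft_force: [-2.1, 0.1, -0.4]
width: 0.0693
grip_force: 1.0
```

```bash
python3 -c "
from h import *
look(p0=(.66,-.2,-.038),cams=('wrist',))"
```

```text
tcp [ 0.6049 -0.1922  0.0204] -92.3 F [-2.1  0.1 -0.4] t 15.3
wrist 0.86 [ 0.6606 -0.2014 -0.0426] 2215 of 42697
```

Emit:
play_rows(commands=[1, 0, 0, 0, 2, 0, 0, 0, 3, 0, 0, 0, 3, 0, 0, 0, 3, 0, 0, 0])

```text
time: 15.9
eef_pos: [0.6081, -0.1923, 0.0205]
orientation: [0.0, 1.0, -0.02, 0.0]
ft_force: [-0.7, -0.0, -0.3]
width: 0.07
grip_force: 0.4
```

Emit:
play_rows(commands=[1, 0, 0, 0, 2, 0, 0, 0, 3, 0, 0, 0, 3, 0, 0, 0, 3, 0, 0, 0])

```text
time: 16.4
eef_pos: [0.6111, -0.1924, 0.0205]
orientation: [0.0, 1.0, -0.02, 0.0]
ft_force: [-1.8, 0.2, -0.3]
width: 0.0695
grip_force: 0.5
```

Emit:
play_rows(commands=[1, 0, 0, 0, 2, 0, 0, 0, 3, 0, 0, 0, 3, 0, 0, 0, 3, 0, 0, 0])

```text
time: 16.9
eef_pos: [0.6141, -0.1926, 0.0205]
orientation: [0.0, 1.0, -0.02, 0.0]
ft_force: [-0.7, -0.6, 0.1]
width: 0.0697
grip_force: 0.5
```

Emit:
play_rows(commands=[0.5, 0, 0, 0, 1, 0, 0, 0, 1.5, 0, 0, 0, 2, 0, 0, 0, 2, 0, 0, 0])

```text
time: 17.4
eef_pos: [0.6159, -0.1927, 0.0205]
orientation: [0.0, 1.0, -0.02, 0.0]
ft_force: [-2.5, -0.1, 1.3]
width: 0.0696
grip_force: 1.0
```

Emit:
play_rows(commands=[0.5, 0, 0, 0, 1, 0, 0, 0, 1.5, 0, 0, 0, 2, 0, 0, 0, 2, 0, 0, 0])

```text
time: 17.9
eef_pos: [0.6176, -0.1927, 0.0205]
orientation: [-0.0, 1.0, -0.02, -0.0]
ft_force: [-5.0, -0.3, 1.5]
width: 0.0693
grip_force: 1.8
```

Emit:
play_rows(commands=[0.5, 0, 0, 0, 1, 0, 0, 0, 1.5, 0, 0, 0, 2, 0, 0, 0, 2, 0, 0, 0])

```text
time: 18.4
eef_pos: [0.6186, -0.1928, 0.0205]
orientation: [-0.0, 1.0, -0.02, -0.001]
ft_force: [-7.0, 0.9, 4.9]
width: 0.0697
grip_force: 3.4
```

Emit:
play_rows(commands=[0.5, 0, 0, 0, 1, 0, 0, 0, 1.5, 0, 0, 0, 2, 0, 0, 0, 2, 0, 0, 0])

```text
time: 18.9
eef_pos: [0.6194, -0.1928, 0.0205]
orientation: [-0.0, 1.0, -0.02, -0.003]
ft_force: [-9.5, 0.4, 6.1]
width: 0.0695
grip_force: 4.8
```

```bash
python3 -c "
from h import *
look(p0=(.67,-.2,-.038),cams=('wrist',))"
```

```text
tcp [ 0.6194 -0.1928  0.0205] -92.3 F [-9.5  0.4  6.1] t 18.9
wrist 0.65 [ 0.6753 -0.2028 -0.0271] 1763 of 43396
```

Emit:
play_rows(commands=[0.5, 0, 0, 0, 1, 0, 0, 0, 1.5, 0, 0, 0, 1.5, 0, 0, 0, 1.5, 0, 0, 0])

```text
time: 19.5
eef_pos: [0.62, -0.1928, 0.0205]
orientation: [-0.0, 1.0, -0.02, -0.004]
ft_force: [-11.7, 0.9, 9.0]
width: 0.0698
grip_force: 5.9
```

Emit:
play_rows(commands=[0, 0, 0, 0, 0, 0, 0, 0, 0, 0, 0, 0, 0, 0, 0, 0, 0, 0, 0, 0])

```text
time: 20.0
eef_pos: [0.6201, -0.1928, 0.0205]
orientation: [-0.0, 1.0, -0.02, -0.004]
ft_force: [-12.1, 0.2, 8.6]
width: 0.0698
grip_force: 5.9
```

Emit:
play_rows(commands=[0.5, 0, 0, 0, 1, 0, 0, 0, 1.5, 0, 0, 0, 1.5, 0, 0, 0, 1.5, 0, 0, 0])

```text
time: 20.5
eef_pos: [0.6207, -0.1928, 0.0205]
orientation: [-0.0, 1.0, -0.02, -0.005]
ft_force: [-13.6, 0.9, 11.1]
width: 0.07
grip_force: 6.9
```

```bash
python3 -c "
from h import *
look(p0=(.67,-.2,-.038),cams=())
print(status.observe()['torque'])
cv2.imwrite('pics/s4.png',cv2.resize(camera('side')[120:300,190:400,::-1],None,fx=3.3,fy=3.3,interpolation=cv2.INTER_CUBIC))"
```

```text
tcp [ 0.6207 -0.1928  0.0205] -92.3 F [-13.6   0.9  11.1] t 20.5
[ 0.03874452  2.51124883 -0.00523045]
```

View pics/s4.png

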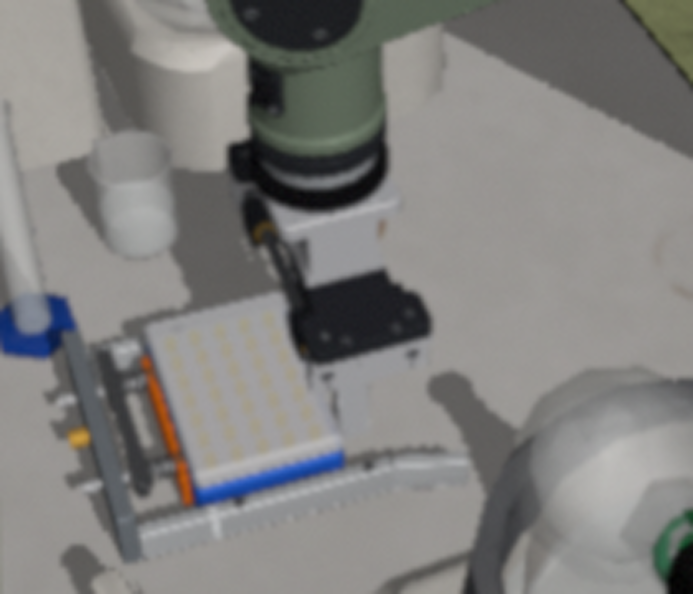

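Emit:
play_rows(commands=[0, 0, 0, 0, 0, 0, 0, 0, 0, 0, 0, 0, 0, 0, 0, 0, 0, 0, 0, 0])

```text
time: 21.05
eef_pos: [0.6207, -0.1928, 0.0205]
orientation: [-0.001, 1.0, -0.02, -0.005]
ft_force: [-14.3, -0.1, 10.7]
width: 0.0697
grip_force: 6.9
```

Emit:
play_rows(commands=[0, 0, 0, 0, 0, 0, 0, 0, 0, 0, 0, 0, 0, 0, 0, 0, 0, 0, 0, 0])

```text
time: 21.55
eef_pos: [0.6207, -0.1928, 0.0205]
orientation: [-0.0, 1.0, -0.02, -0.005]
ft_force: [-14.6, 1.0, 10.0]
width: 0.0697
grip_force: 6.9
```

Emit:
play_rows(commands=[0, 0, 0, 0, 0, 0, 0, 0, 0, 0, 0, 0, 0, 0, 0, 0, 0, 0, 0, 0])

```text
time: 22.05
eef_pos: [0.6207, -0.1928, 0.0205]
orientation: [-0.0, 1.0, -0.02, -0.005]
ft_force: [-14.8, 1.1, 10.2]
width: 0.0697
grip_force: 6.9
```

Emit:
play_rows(commands=[-0.3, 0, 0, 0, -0.6, 0, 0, 0, -0.9, 0, 0, 0, -1.2, 0, 0, 0, -1.5, 0, 0, 0])

```text
time: 22.55
eef_pos: [0.6207, -0.1928, 0.0204]
orientation: [-0.0, 1.0, -0.02, -0.003]
ft_force: [-8.6, 0.6, 7.0]
width: 0.0697
grip_force: 4.7
```

Emit:
play_rows(commands=[-0.3, 0, 0, 0, -0.6, 0, 0, 0, -0.9, 0, 0, 0, -1.2, 0, 0, 0, -1.5, 0, 0, 0])

```text
time: 23.05
eef_pos: [0.6207, -0.1928, 0.0204]
orientation: [-0.0, 1.0, -0.02, -0.001]
ft_force: [-6.1, -0.7, 4.2]
width: 0.0697
grip_force: 2.8
```

Emit:
play_rows(commands=[-0.3, 0, 0, 0, -0.6, 0, 0, 0, -0.9, 0, 0, 0, -1.2, 0, 0, 0, -1.5, 0, 0, 0])

```text
time: 23.55
eef_pos: [0.6204, -0.1928, 0.0204]
orientation: [0.0, 1.0, -0.02, 0.0]
ft_force: [-3.1, -0.0, 1.9]
width: 0.0695
grip_force: 1.8
```

Emit:
play_rows(commands=[-0.2, 0, 0, 0, -0.4, 0, 0, 0, -0.6, 0, 0, 0, -0.8, 0, 0, 0, -1, 0, 0, 0])

```text
time: 24.05
eef_pos: [0.6195, -0.1928, 0.0204]
orientation: [0.0, 1.0, -0.02, 0.0]
ft_force: [-2.6, -0.4, 0.6]
width: 0.0695
grip_force: 1.2
```

Emit:
play_rows(commands=[-0.2, 0, 0, 0, -0.4, 0, 0, 0, -0.6, 0, 0, 0, -0.8, 0, 0, 0, -1, 0, 0, 0])

```text
time: 24.55
eef_pos: [0.6186, -0.1928, 0.0204]
orientation: [0.0, 1.0, -0.02, 0.0]
ft_force: [-0.7, -0.1, -0.2]
width: 0.0694
grip_force: 0.5
```

Emit:
play_rows(commands=[-0.2, 0, 0, 0, -0.4, 0, 0, 0, -0.6, 0, 0, 0, -0.8, 0, 0, 0, -1, 0, 0, 0])

```text
time: 25.05
eef_pos: [0.6178, -0.1927, 0.0207]
orientation: [0.0, 1.0, -0.02, 0.0]
ft_force: [0.7, -0.2, -0.1]
width: 0.0694
grip_force: 0.0
```

Emit:
play_rows(commands=[1, 0, 0, 0, 2, 0, 0, 0, 3, 0, 0, 0, 4, 0, 0, 0, 5, 0, 0, 0])

```text
time: 25.55
eef_pos: [0.6192, -0.1927, 0.0203]
orientation: [-0.0, 1.0, -0.02, -0.004]
ft_force: [-9.5, 1.0, 7.2]
width: 0.0696
grip_force: 5.0
```

Emit:
play_rows(commands=[0.5, 0, -0.3, 0, 1, 0, -0.6, 0, 1.5, 0, -0.9, 0, 2, 0, -1, 0, 2, 0, -1, 0])

```text
time: 26.05
eef_pos: [0.6201, -0.1927, 0.0203]
orientation: [-0.001, 1.0, -0.02, -0.005]
ft_force: [-8.9, -0.7, 5.1]
width: 0.0694
grip_force: 4.8
```

Emit:
play_rows(commands=[0.5, 0, -0.2, 0, 1, 0, -0.4, 0, 1.5, 0, -0.6, 0, 2, 0, -0.8, 0, 2, 0, -0.8, 0])

```text
time: 26.55
eef_pos: [0.621, -0.1927, 0.0204]
orientation: [-0.001, 1.0, -0.02, -0.006]
ft_force: [-10.4, -0.0, 2.7]
width: 0.0698
grip_force: 5.3
```

Emit:
play_rows(commands=[0.5, 0, -0.2, 0, 1, 0, -0.4, 0, 1, 0, -0.4, 0, 1, 0, -0.4, 0, 1, 0, -0.4, 0])

```text
time: 27.05
eef_pos: [0.6216, -0.1927, 0.0205]
orientation: [-0.001, 1.0, -0.02, -0.006]
ft_force: [-11.0, -1.0, 2.8]
width: 0.0694
grip_force: 5.5
```

Emit:
play_rows(commands=[0.3, 0, 0, 0, 0.5, 0, 0, 0, 0.5, 0, 0, 0, 0.5, 0, 0, 0, 0.5, 0, 0, 0])

```text
time: 27.55
eef_pos: [0.6216, -0.1927, 0.0204]
orientation: [-0.001, 1.0, -0.02, -0.007]
ft_force: [-12.5, -0.3, 3.0]
width: 0.0696
grip_force: 6.0
```

Emit:
play_rows(commands=[0, 0, 0, 0, 0, 0, 0, 0, 0, 0, 0, 0, 0, 0, 0, 0, 0, 0, 0, 0])

```text
time: 28.05
eef_pos: [0.6216, -0.1927, 0.0204]
orientation: [-0.001, 1.0, -0.02, -0.007]
ft_force: [-12.7, 0.4, 3.2]
width: 0.0697
grip_force: 6.0
```

Emit:
play_rows(commands=[0, 0, 0, 0, 0, 0, 0, 0, 0, 0, 0, 0, 0, 0, 0, 0, 0, 0, 0, 0])

```text
time: 28.55
eef_pos: [0.6216, -0.1927, 0.0204]
orientation: [-0.001, 1.0, -0.02, -0.007]
ft_force: [-11.3, -0.5, 3.6]
width: 0.0693
grip_force: 6.0
```

Emit:
play_rows(commands=[0, 0, 0, 0, 0, 0, 0, 0, 0, 0, 0, 0, 0, 0, 0, 0, 0, 0, 0, 0])

```text
time: 29.05
eef_pos: [0.6216, -0.1927, 0.0204]
orientation: [-0.001, 1.0, -0.02, -0.007]
ft_force: [-12.0, 0.1, 3.6]
width: 0.0696
grip_force: 6.0
```

Emit:
play_rows(commands=[-0.3, 0, 0.1, 0, -0.6, 0, 0.2, 0, -0.9, 0, 0.3, 0, -1.2, 0, 0.4, 0, -1.5, 0, 0.5, 0])

```text
time: 29.55
eef_pos: [0.6216, -0.1927, 0.0204]
orientation: [-0.001, 1.0, -0.02, -0.005]
ft_force: [-8.8, -0.4, 2.5]
width: 0.0695
grip_force: 4.4
```

Emit:
play_rows(commands=[-0.3, 0, 0.1, 0, -0.6, 0, 0.2, 0, -0.9, 0, 0.3, 0, -1.2, 0, 0.4, 0, -1.5, 0, 0.5, 0])

```text
time: 30.05
eef_pos: [0.6216, -0.1927, 0.0203]
orientation: [-0.001, 1.0, -0.02, -0.003]
ft_force: [-6.6, -0.6, 1.7]
width: 0.0696
grip_force: 3.2
```

Emit:
play_rows(commands=[-0.2, 0, 0.1, 0, -0.4, 0, 0.1, 0, -0.6, 0, 0.2, 0, -0.8, 0, 0.2, 0, -1, 0, 0.3, 0])

```text
time: 30.55
eef_pos: [0.6213, -0.1927, 0.0203]
orientation: [-0.0, 1.0, -0.02, -0.003]
ft_force: [-5.6, -0.9, 1.8]
width: 0.0693
grip_force: 2.7
```

Emit:
play_rows(commands=[-0.2, 0, 0, 0, -0.4, 0, 0, 0, -0.6, 0, 0, 0, -0.8, 0, 0, 0, -1, 0, 0, 0])

```text
time: 31.05
eef_pos: [0.6207, -0.1927, 0.0203]
orientation: [-0.0, 1.0, -0.02, -0.002]
ft_force: [-4.6, -0.0, 0.9]
width: 0.0696
grip_force: 2.5
```

Emit:
play_rows(commands=[-0.2, 0, 0, 0, -0.4, 0, 0, 0, -0.6, 0, 0, 0, -0.8, 0, 0, 0, -1, 0, 0, 0])

```text
time: 31.55
eef_pos: [0.6203, -0.1927, 0.0204]
orientation: [-0.0, 1.0, -0.02, -0.002]
ft_force: [-5.3, -1.0, -0.5]
width: 0.0693
grip_force: 2.5
```

Emit:
play_rows(commands=[-0.2, 0, 0, 0, -0.4, 0, 0, 0, -0.6, 0, 0, 0, -0.8, 0, 0, 0, -1, 0, 0, 0])

```text
time: 32.05
eef_pos: [0.62, -0.1926, 0.0207]
orientation: [-0.0, 1.0, -0.02, -0.001]
ft_force: [-5.4, -1.0, -1.8]
width: 0.0692
grip_force: 2.4
```

Emit:
play_rows(commands=[-0.2, 0, 0, 0, -0.4, 0, 0, 0, -0.6, 0, 0, 0, -0.8, 0, 0, 0, -1, 0, 0, 0])

```text
time: 32.55
eef_pos: [0.6198, -0.1926, 0.0213]
orientation: [-0.0, 1.0, -0.02, -0.0]
ft_force: [-5.6, 0.2, -2.3]
width: 0.0694
grip_force: 2.3
```

Emit:
play_rows(commands=[-0.2, 0, 0, 0, -0.4, 0, 0, 0, -0.6, 0, 0, 0, -0.8, 0, 0, 0, -1, 0, 0, 0])

```text
time: 33.05
eef_pos: [0.6192, -0.1927, 0.0215]
orientation: [0.0, 1.0, -0.02, 0.0]
ft_force: [-3.7, 0.4, -1.9]
width: 0.0698
grip_force: 1.8
```

Emit:
play_rows(commands=[-0.2, 0, 0.1, 0, -0.4, 0, 0.2, 0, -0.6, 0, 0.3, 0, -0.8, 0, 0.4, 0, -1, 0, 0.5, 0])

```text
time: 33.55
eef_pos: [0.6186, -0.1929, 0.0213]
orientation: [0.0, 1.0, -0.02, 0.001]
ft_force: [-2.0, 0.2, -1.2]
width: 0.0699
grip_force: 0.9
```

Emit:
play_rows(commands=[-0.2, 0, 0, 0, -0.4, 0, 0, 0, -0.6, 0, 0, 0, -0.8, 0, 0, 0, -1, 0, 0, 0])

```text
time: 34.05
eef_pos: [0.6178, -0.193, 0.0215]
orientation: [0.0, 1.0, -0.02, 0.001]
ft_force: [0.1, -0.1, 0.5]
width: 0.0697
grip_force: 0.0
```

Emit:
play_rows(commands=[-0.2, 0, 0, 0, -0.4, 0, 0, 0, -0.6, 0, 0, 0, -0.8, 0, 0, 0, -1, 0, 0, 0])

```text
time: 34.55
eef_pos: [0.6158, -0.1926, 0.0208]
orientation: [0.0, 1.0, -0.02, 0.0]
ft_force: [0.4, -0.4, -1.0]
width: 0.0695
grip_force: 0.0
```

Emit:
play_rows(commands=[-2, 0, 0, 0, -8, 0, 0, 0, -18, 0, 0, 0, -30, 0, 0, 0, -42, 0, 0, 0])

```text
time: 35.05
eef_pos: [0.5725, -0.1907, 0.0207]
orientation: [-0.0, 1.0, -0.02, -0.0]
ft_force: [1.0, 0.1, 0.7]
width: 0.07
grip_force: 0.0
```

```bash
python3 -c "
from h import *
look(p0=(.67,-.2,-.038),cams=('wrist',))
cv2.imwrite('pics/w5.png',camera('wrist')[...,::-1])"
```

```text
tcp [ 0.5725 -0.1907  0.0207] -92.3 F [1.  0.1 0.7] t 35.05
wrist 0.87 [ 0.6733 -0.2009 -0.0383] 1126 of 39333
```

View pics/w5.png

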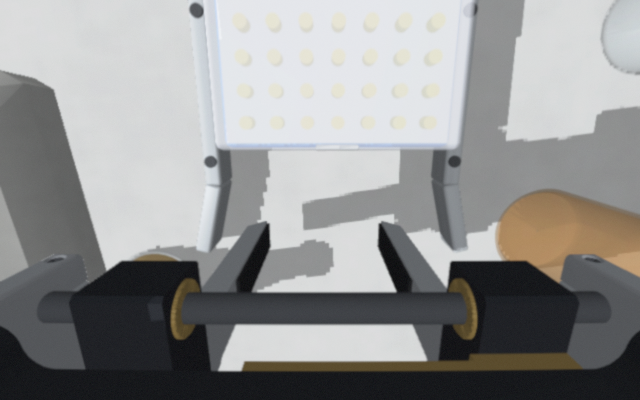

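```bash
python3 -c "
from station import *
print(ctrl.finish_job())"
```

```text
the job is handed in; nothing more can be done
None
```

I pushed the tip box into the dock and handed the job in at about 35 s: the plate was pressed at an estimated 9–10 N for about 1.5 s (wrist force peaked near 15 N), and after a slow ease-off the box sits square between the rails, by my estimate still loaded by the plate, with the bottle and flask untouched as far as I could see and the arm clear.

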